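# Clear the swab carton off the sample mixer and load the jar

### The job

Somebody has left the blue swab carton lying across the sample mixer's cup holder. Set the carton down in the steel tray, lying flat the same way up as now, then stand the green-capped sample jar upright in the holder, fully down. Put both down rather than dropping them, and leave the white-capped and orange-capped jars where they stand.

Things in the scene. Friction and masses are not known exactly. Their poses are not given: they have to be found in the camera images.
- carton_center (a point): Blue carton of swabs with a white band, 110 mm long (its x axis) x 50 mm wide (its y axis) x 56 mm high (z, up), rigid, about 0.12 kg. It lies flat across the top of the cup holder's rim, so its underside starts 62 mm above the desk. The point is its centre, 28 mm above its underside. The mixer's flat top lies 22 mm below its underside, and the holder's rim reaches out beneath its long sides.
- holder (a point): Cup holder of the sample mixer. The mixer is a fixed white square box 160 x 160 mm and 40 mm high; on the middle of its top stands an upright grey round rim, inner diameter 72 mm, outer diameter 84 mm, 22 mm high, open at the top, its flat floor being the housing's top. The point is the centre of that floor (40 mm above the desk); z is up.
- tray_floor (a point): Fixed shallow steel tray, outside 230 mm along its x axis by 180 mm along its y axis, walls 4 mm thick, rim 16 mm above the desk. The point is the centre of its inner floor, which is 4 mm above the desk; z is up. The tray may stand on either side of the mixer.
- jar_green_center (a point): Sample jar with an amber body, a white label and a screw cap (green), 50 mm in diameter and 85 mm tall, standing on the desk. This is the one to load; about 0.11 kg. The point is its centre, half-way up (42.5 mm above its underside); z points to the cap.
- jar_white_center (a point): Bystander: a like jar with an amber body, a white label and a screw cap (white), 50 mm in diameter and 85 mm tall, standing on the desk. To be left alone. The point is its centre, half-way up (42.5 mm above its underside); z points to the cap.
- jar_orange_center (a point): Bystander: a like jar with an amber body, a white label and a screw cap (orange), 50 mm in diameter and 85 mm tall, standing on the desk. To be left alone. The point is its centre, half-way up (42.5 mm above its underside); z points to the cap.
There are look-alikes about, which are no part of the job. Of the things that look like the part that bears carton_center, the smallest one is meant. Of the things that look like the part that bears holder, the larger one is meant.

How it is judged:
By the outcome, as a careful person would: the job done as asked, in the order asked, and still so for the second after the job is handed in, with the robot touching nothing.
It also fails if it takes over 67 s, if anything falls off the work surface, if the arm or the gripper's body presses on something with over 40 N, if the wrist force passes 120 N, or if a joint passes its speed limit or range.

### The arm

A 7-joint arm with a two-finger parallel gripper is mounted at the origin on the work surface. World frame = base frame: x ahead of the robot, y to its left, z up, the work surface at z = 0. Lengths are in m, angles in rad, forces in N, time in s.
With the tool pointing down it reaches from about 0.35 to 0.9 m from the base axis. Payload 7.2 kg.
Tool frame: the origin (TCP) lies midway between the tips of the shut fingers; the grasp point (between the pads) lies 19 mm behind it (pinch_z is the distance from the TCP to the grasp point, in m); z points along the fingers, y is the line along which they close (so a half turn about z gives the same grasp; the last joint's range is limited). The gripper opens to 88 mm and grips with 3 to 60 N. Pads are 20 mm wide; open, the fingers measure 115 mm over their backs; the gripper's body (75 mm by 178 mm) begins 61 mm behind the grasp point.
Start: joints at [-1.199, 0.411, -0.013, 1.596, 0.006, 1.134, -0.082], TCP at [0.266, 0.566, 0.223] pointing down, gripper open.
Joint ranges: [-2.95, 2.95], [-0.29, 1.99], [-1.47, 1.44], [0.14, 2.54], [-1.03, 4.17], [0.13, 1.85], [-2.86, 2.86]. Speed limits (rad/s): [2.39, 2.39, 3.01, 3.01, 3.14, 3.14, 3.14].

### API

Orientations are given as a unit quaternion [x, y, z, w].
In Python, from bench import sense, get_image, camera_info, hand_in, look_for, cut_out, pinpoint, pinch_z gives the robot as it stands. The module is installed in compiled form; this text tells all that it offers.
- The arm moves only by the tool move_arm, never from a script. Its argument "commands" is a list of rows, each a list of 7 numbers: the shift along the tool's x, y, z in cm, then the turn, a rotation vector about the tool's x, y, z in degrees, then the gripper's target within -1 to 1 (fully open at 1, half-way at 0, shut at -1). In form: [[tx, ty, tz, wx, wy, wz, fingers], ...]. A call has 1 to 10 rows; each row is the pose to reach, as a shift and turn from the pose commanded when the call began, along the tool's axes at that moment; what a row does not reach only later rows make up. A row lasts 1/12 s, in which the tool goes at most 41.7 mm and 7.16 degrees, less where a joint would pass 70% of its speed; a pose out of reach is approached as far as the arm can. A call with a gripper value outside its range is refused whole. The fingers move at their own pace and stop on an object; "force" is the grip in N (left out, the last holds). Time passes only in rows, so rows that repeat a pose let the fingers close. It gives the time, the measured TCP pose, the force, the opening and the grip force at its end, in the units of the state.
- sense(): the state, without advancing time (a new reading comes with each control period).
- get_image(name): name is "side" or "top"; returns the picture (400x640x3 uint8, red, green, blue); there is no depth.
- camera_info(name): a dict with "K" (3x3 intrinsics, pixels), "rvec" (rotation vector, rad) and "tvec" (3), from world to camera coordinates, as OpenCV has them. Camera axes: x right, y down, z forward; pixel columns grow to the right and rows downward; lengths in m; the calibration is good to about 2 mm. A picture is of the moment at which its call begins. camera_info takes no time and is no camera call.
- hand_in(): hands the job in; it is judged then, once.
Trained networks look in the newest picture that a camera, given by its name, has taken for a name from the list of things; names that differ only in an ending like _2 or _b are one class to them, and where a whole thing is asked for, a point or a joint stands for the part that bears it (a point fixed in the world has none). Each returns a list of dicts, best first, with "p" (0 to 1); they miss things now and then, are a little off and sometimes report something else, mostly with a low value. They report only what shows in the picture. A call takes as long as a camera call. They do not tell look-alikes from the thing itself.
- look_for(thing, camera): "box" ([left, top, width, height] in pixels, round what is visible of it).
- cut_out(thing, camera): "pixels" (400x640 bool, what is visible of it) and "box" ([left, top, width, height] in pixels, round what is visible of it).
- pinpoint(thing, camera): "uv" ([column, row] in pixels: a listed point, or the origin of a listed thing).
The state is a dict: "time": time; "q": joint angles; "joint_vel": joint speeds; "joint_torque": joint torques, N m; "tool_pos": TCP position; "tcp_rot": TCP orientation; "wrist_force": force on the tool from outside, world axes, zero at the start; "moment": the same for the moment, N m; "grip_width": finger opening in m; "gripper_force": force on a finger pad.
Only numpy, scipy, OpenCV 4.12 (cv2) and the standard library are available. Lean on these libraries where they do the work, as an engineer would, in place of code of your own. Each camera call takes 0.05 s, during which the arm holds its last target. There are 200 camera calls.

## Working session

There is one attempt and no reset: what is moved stays moved. The work goes in short steps, Python scripts to look and compute and a tool call to move; the robot and the scene stay as the last step left them, time stands still between calls to the robot, and variables do not carry over. Pictures are saved under pics/ and viewed, at most 12 in all, crops included, and the job is handed in when it is done.

Besides the shell and the picture viewer there is one more tool, called after "Emit:" as name([rows], argument=value, ...), one row to a line, values as JSON. move_arm: Moves the arm, as the interface text tells. Its arguments: {"type":"object","properties":{"commands":{"type":"array","items":{"type":"array","items":{"type":"number"}}},"force":{"type":"number"}},"required":["commands"]}

```bash
mkdir -p pics
python3 - <<'E'
from bench import *
import cv2,numpy as np
for c in ("side","top"):
    im=get_image(c); cv2.imwrite(f"pics/{c}0.png",im[:,:,::-1])
    i=camera_info(c); R=cv2.Rodrigues(np.array(i["rvec"]))[0]; print(c,np.round(i["K"],1).tolist(),"pos",-R.T@np.array(i["tvec"]).ravel())
    for t in ("carton_center","holder","tray_floor","jar_green_center","jar_white_center","jar_orange_center"):
        print(t,[(np.round(d["uv"]).tolist(),round(d["p"],2)) for d in pinpoint(t,c)][:5])
s=sense();print(s)
print(pinch_z if not callable(pinch_z) else pinch_z())
E
```

```text
side [[471.2, 0.0, 312.0], [0.0, 471.2, 199.6], [0.0, 0.0, 1.0]] pos [-0.08226703 -0.95167739  0.77077493]
carton_center [([276.0, 171.0], 0.83), ([331.0, 171.0], 0.81), ([223.0, 205.0], 0.74)]
holder [([224.0, 163.0], 0.78), ([274.0, 183.0], 0.6), ([345.0, 219.0], 0.51)]
tray_floor [([348.0, 219.0], 0.63)]
jar_green_center [([409.0, 247.0], 0.77)]
jar_white_center [([356.0, 271.0], 0.79), ([346.0, 220.0], 0.36)]
jar_orange_center [([422.0, 287.0], 0.95)]
top [[516.4, 0.0, 318.9], [0.0, 516.4, 201.7], [0.0, 0.0, 1.0]] pos [0.3274251  0.07658973 1.55388575]
carton_center [([255.0, 137.0], 0.89), ([247.0, 203.0], 0.83), ([268.0, 274.0], 0.68), ([422.0, 160.0], 0.3)]
holder [([175.0, 236.0], 0.68), ([247.0, 206.0], 0.56)]
tray_floor [([341.0, 174.0], 0.89), ([247.0, 206.0], 0.33)]
jar_green_center [([424.0, 159.0], 0.57)]
jar_white_center [([426.0, 214.0], 0.58)]
jar_orange_center [([471.0, 185.0], 0.81)]
{'time': 0.7, 'q': array([-1.19923745,  0.41107388, -0.01271789,  1.59620932,  0.00561463,
        1.13428072, -0.08219458]), 'joint_vel': array([-0.00050871, -0.00180154, -0.00021601,  0.00128769,  0.00072407,
        0.00040519, -0.0007014 ]), 'joint_torque': array([-5.64812526e-04, -5.87550509e+01,  6.40421715e-01, -2.91336662e+01,
       -5.38180384e-02,  1.02656076e-02,  1.26160279e-05]), 'tool_pos': array([0.26608308, 0.5655377 , 0.22266586]), 'tcp_rot': array([2.18093726e-01, 9.75927828e-01, 3.14484009e-05, 7.59814891e-06]), 'wrist_force': array([-0.96433605,  0.25287688,  0.20317665]), 'moment': array([0.01441581, 0.04547372, 0.03865766]), 'gripper_force': 0.0, 'grip_width': 0.087786471988307}
0.0187
```

View pics/side0.png

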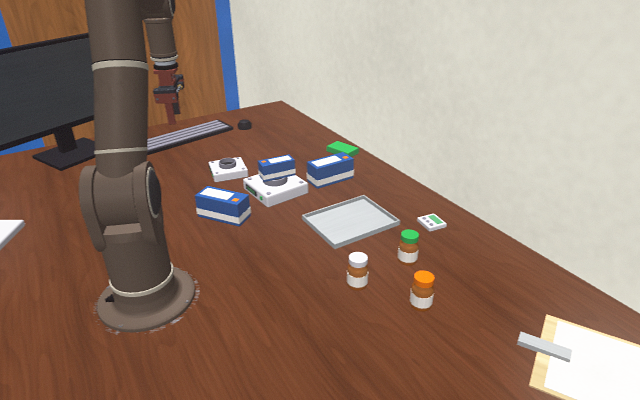

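View pics/top0.png

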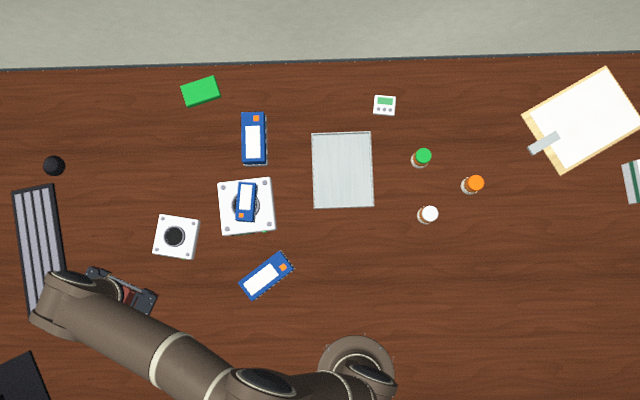

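Candidates in the top picture:
- **Cartons:** (255,137), (247,203) and (268,274). The smallest is at (247,203), lying on the mixer.
- **Mixers:** (175,236) is small. (247,206) is larger, so that is the one.
- **Green:** the jar is at (424,159). The green block at (200,90) is not a jar.
- **Tray:** at (342,170).

Next I fit the models to the silhouettes.

```bash
cat > h.py <<'E'
import numpy as np,cv2
from bench import *
from scipy.optimize import minimize
CI={c:camera_info(c) for c in("side","top")}
def proj(P,c):
    i=CI[c];return cv2.projectPoints(np.array(P,float).reshape(-1,3),np.array(i["rvec"]),np.array(i["tvec"]),np.array(i["K"]),None)[0].reshape(-1,2)
def box(x,y,a,l,w,z0,z1):
    c,s=np.cos(a),np.sin(a)
    return [[x+c*u-s*v,y+s*u+c*v,z] for u in(-l/2,l/2) for v in(-w/2,w/2) for z in(z0,z1)]
def cyl(x,y,a,r,z0,z1):
    return [[x+r*np.cos(t),y+r*np.sin(t),z] for t in np.arange(0,6.28,.2) for z in(z0,z1)]
def ray(uv,c,z):
    i=CI[c];R=cv2.Rodrigues(np.array(i["rvec"]))[0];o=-R.T@np.array(i["tvec"]).ravel()
    d=R.T@np.linalg.inv(i["K"])@np.array([uv[0],uv[1],1.]);return o+d*(z-o[2])/d[2]
def hullmask(P,c,S=4):
    m=np.zeros((400*S,640*S),np.uint8);h=cv2.convexHull(((proj(P,c)+.5)*S-.5).astype(np.float32))
    cv2.fillConvexPoly(m,np.round(h).astype(np.int32),1);return m
def seg(thing,c,near):
    ds=[d for d in cut_out(thing,c)]
    d=min(ds,key=lambda d:np.hypot(d["box"][0]+d["box"][2]/2-near[0],d["box"][1]+d["box"][3]/2-near[1]))
    return d["pixels"].astype(np.uint8),d["p"],d["box"]
def fit(model,masks,x0,hull=False,S=4):
    T={}
    for c,m in masks.items():
        if hull:
            p=cv2.convexHull(cv2.findNonZero(m));m=cv2.fillConvexPoly(np.zeros_like(m),p,1)
        T[c]=cv2.resize(m,None,fx=S,fy=S,interpolation=cv2.INTER_NEAREST)
    def f(p):
        e=0
        for c in T:
            h=hullmask(model(*p),c,S);e+=1-(h&T[c]).sum()/(h|T[c]).sum()
        return e/len(T)
    best=min((minimize(f,[x0[0],x0[1],a],method="Nelder-Mead",options=dict(initial_simplex=[[x0[0],x0[1],a],[x0[0]+.01,x0[1],a],[x0[0],x0[1]+.01,a],[x0[0],x0[1],a+.15]],xatol=1e-4,fatol=1e-5)) for a in x0[2:]),key=lambda r:r.fun)
    return best.x,best.fun
E
cat > m.py <<'E'
from h import *
for c in("side","top"): get_image(c)
L={"carton_center":((276,168),(247,203),lambda x,y,a:box(x,y,a,.11,.05,.062,.118),.09,0),
"holder":((275,187),(247,206),lambda x,y,a:box(x,y,a,.16,.16,0,.04)+cyl(x,y,a,.042,.04,.062),.04,1),
"tray_floor":((350,220),(342,170),lambda x,y,a:box(x,y,a,.23,.18,0,.016),.01,1),
"jar_green_center":((409,247),(422,158),lambda x,y,a:cyl(x,y,a,.025,0,.085),.0425,0),
"jar_white_center":((357,270),(428,214),lambda x,y,a:cyl(x,y,a,.025,0,.085),.0425,0),
"jar_orange_center":((422,287),(472,185),lambda x,y,a:cyl(x,y,a,.025,0,.085),.0425,0)}
for t,(us,ut,mod,z,hl) in L.items():
    M={}
    for c,u in(("side",us),("top",ut)):
        try:
            m,p,b=seg(t,c,u);M[c]=m
        except Exception as e: print(t,c,e)
    x0=ray(ut,"top",z)[:2]
    for k in [list(M)]+[[c] for c in M]:
        r,e=fit(mod,{c:M[c] for c in k},[*x0,-.1,.1],hl)
        print(t,k,np.round(r,4),round(e,3))
E
python3 m.py
```

```text
carton_center ['side', 'top'] [ 0.5011  0.301  -0.0953] 0.534
carton_center ['side'] [ 0.4969  0.298  -0.1   ] 1.0
carton_center ['top'] [ 0.5011  0.301  -0.0953] 0.069
holder ['side', 'top'] [0.4967 0.3103 0.09  ] 0.091
holder ['side'] [0.4986 0.3106 0.0859] 0.15
holder ['top'] [0.4954 0.3106 0.0865] 0.027
tray_floor ['side', 'top'] [ 0.6035  0.022  -0.0008] 0.037
tray_floor ['side'] [0.6043 0.0209 0.0125] 0.026
tray_floor ['top'] [ 0.602   0.0214 -0.009 ] 0.043
jar_green_center ['side', 'top'] [ 0.6253 -0.2116 -0.1698] 0.104
jar_green_center ['side'] [ 0.628  -0.2101 -0.3083] 0.093
jar_green_center ['top'] [ 0.6249 -0.2107 -0.1403] 0.097
jar_white_center ['side', 'top'] [ 0.4571 -0.2213 -0.1262] 0.198
jar_white_center ['side'] [ 0.4603 -0.2187 -0.2762] 0.144
jar_white_center ['top'] [ 0.4543 -0.2198 -0.0571] 0.24
jar_orange_center ['side', 'top'] [ 0.542  -0.3587 -0.1772] 0.137
jar_orange_center ['side'] [ 0.5417 -0.3591 -0.0655] 0.092
jar_orange_center ['top'] [ 0.54   -0.3557 -0.1008] 0.178
```

Run:
```python
import cv2
a=cv2.imread("pics/top0.png")[120:250,140:340];cv2.imwrite("pics/crop.png",cv2.resize(a,None,fx=4,fy=4,interpolation=cv2.INTER_CUBIC))
```

```text
(no output)
```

View pics/crop.png

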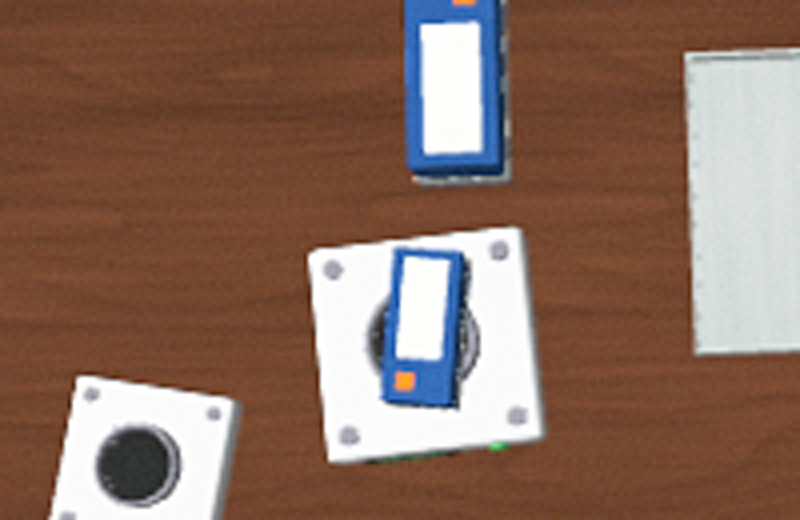

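The crop shows the smaller carton (crop centre about (425,325)) lying across the rim of the larger mixer, with yaw about -5.4°. That agrees with the fit. I'll move above it.

Emit:
move_arm([
  [-32.5,-14,4,0,0,-19.7,1],
  [-32.5,-14,4,0,0,-19.7,1],
  [-32.5,-14,4,0,0,-19.7,1],
  [-32.5,-14,4,0,0,-19.7,1],
  [-32.5,-14,4,0,0,-19.7,1],
  [-32.5,-14,4,0,0,-19.7,1],
  [-32.5,-14,4,0,0,-19.7,1],
  [-32.5,-14,4,0,0,-19.7,1],
  [-32.5,-14,4,0,0,-19.7,1],
  [-32.5,-14,4,0,0,-19.7,1],
], force=15)

```text
time: 2.23
tool_pos: [0.5047, 0.2941, 0.1822]
tcp_rot: [0.052, 0.999, -0.001, 0.001]
wrist_force: [-0.2, -0.3, -0.1]
grip_width: 0.0876
gripper_force: 0.0
```

```bash
cat > g.py <<'E'
# goto row: python3 g.py x y z yaw_of_tool_y_deg
import sys
from bench import *
import numpy as np
from scipy.spatial.transform import Rotation as R
x,y,z,a=map(float,sys.argv[1:]);s=sense();r=R.from_quat(s["tcp_rot"]);t=np.radians(a)
Y=np.array([np.cos(t),np.sin(t),0]);Z=np.array([0,0,-1.]);G=R.from_matrix(np.stack([np.cross(Y,Z),Y,Z],1))
print("t",s["time"],"pos",s["tool_pos"].round(4),"yawY",np.degrees(np.arctan2(*r.as_matrix()[:2,1][::-1])).round(2),"w",round(s["grip_width"],4),"F",s["wrist_force"].round(1))
print("row cm,deg",(r.inv().apply(np.array([x,y,z])-s["tool_pos"])*100).round(2),(r.inv()*G).as_rotvec(degrees=True).round(2))
E
python3 g.py .501 .301 .072 84.5
python3 - <<'E'
from h import *
im=get_image("top");cv2.imwrite("pics/top1.png",cv2.resize(im[120:260,160:340,::-1],None,fx=4,fy=4,interpolation=cv2.INTER_CUBIC))
E
```

```text
t 2.2333 pos [0.5047 0.2941 0.1822] yawY 84.01 w 0.0876 F [-0.2 -0.3 -0.1]
row cm,deg [ 0.46  0.68 11.01] [-0.16  0.1  -0.49]
```

View pics/top1.png

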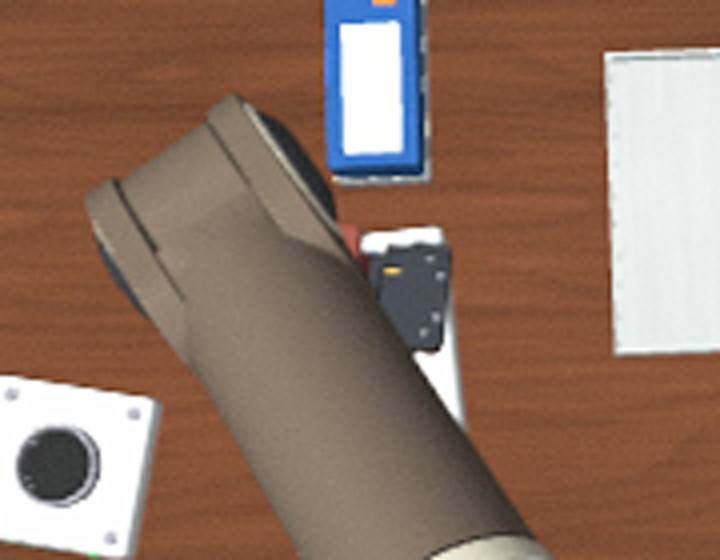

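The arm hides the carton from the top camera. I'll go down halfway, then check from the side.

Emit:
move_arm([
  [0.4,0.7,3,0,0,-0.5,1],
  [0.4,0.7,5,0,0,-0.5,1],
  [0.4,0.7,5,0,0,-0.5,1],
  [0.4,0.7,5,0,0,-0.5,1],
  [0.4,0.7,5,0,0,-0.5,1],
])

```text
time: 2.7
tool_pos: [0.4973, 0.3089, 0.1338]
tcp_rot: [0.043, 0.999, 0.0, 0.0]
wrist_force: [-0.7, 0.2, 0.6]
grip_width: 0.0879
gripper_force: 0.0
```

```bash
python3 g.py .501 .301 .072 84.5
python3 - <<'E'
from h import *
im=get_image("side")
for z in (.118,.062):
    for p in proj(box(.501,.301,-.095,.11,.05,z,z),"side"): pass
o=cv2.resize(im[130:230,210:340,::-1],None,fx=6,fy=6,interpolation=cv2.INTER_CUBIC)
for p in proj(box(.501,.301,-.095,.11,.05,.062,.118),"side"): cv2.circle(o,tuple(int(v) for v in (p-[210,130]+.5)*6),3,(0,255,255),-1)
cv2.imwrite("pics/side1.png",o)
E
```

```text
t 2.7 pos [0.4973 0.3089 0.1338] yawY 85.06 w 0.0879 F [-0.7  0.2  0.6]
row cm,deg [-0.43 -0.76  6.18] [0.05 0.04 0.56]
```

View pics/side1.png

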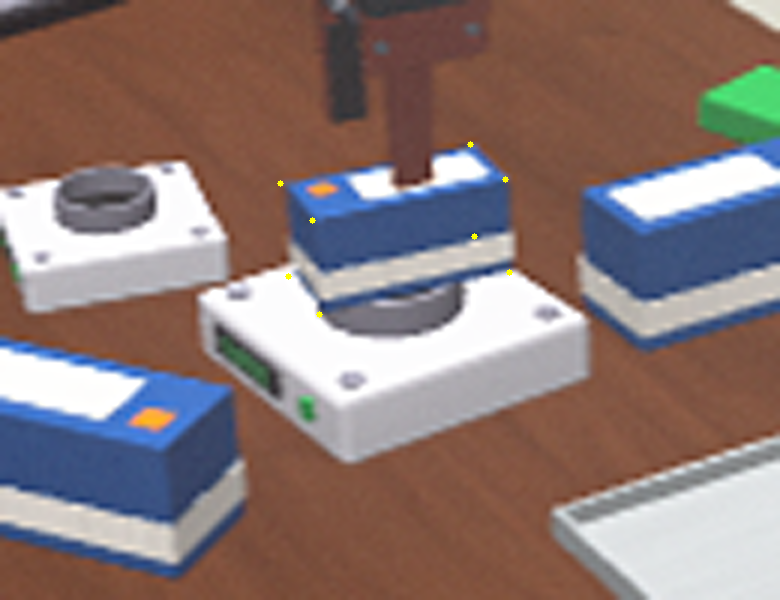

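The carton's corners sit about 1 px right of my fit (about 2 mm), which is well inside the jaw clearance. The measured pose lags the commanded one at the end of a call, so I'll let the moves settle. Now the descent and grasp.

Emit:
move_arm([
  [-0.5,-0.8,1.5,0,0,0.5,1],
  [-0.5,-0.8,3,0,0,0.5,1],
  [-0.5,-0.8,4.5,0,0,0.5,1],
  [-0.5,-0.8,6.0,0,0,0.5,1],
  [-0.5,-0.8,6.0,0,0,0.5,1],
  [-0.5,-0.8,6.0,0,0,0.5,1],
  [-0.5,-0.8,6.0,0,0,0.5,1],
])

```text
time: 3.33
tool_pos: [0.5023, 0.3001, 0.0742]
tcp_rot: [0.048, 0.999, 0.001, 0.001]
wrist_force: [-0.5, 0.5, 0.3]
grip_width: 0.0878
gripper_force: 0.0
```

Emit:
move_arm([
  [0,0,0,0,0,0,-1],
  [0,0,0,0,0,0,-1],
  [0,0,0,0,0,0,-1],
  [0,0,0,0,0,0,-1],
  [0,0,0,0,0,0,-1],
  [0,0,0,0,0,0,-1],
  [0,0,0,0,0,0,-1],
  [0,0,0,0,0,0,-1],
], force=15)

```text
time: 4.0
tool_pos: [0.5016, 0.2994, 0.0727]
tcp_rot: [0.048, 0.999, 0.0, 0.0]
wrist_force: [-0.7, -0.1, 1.7]
grip_width: 0.0499
gripper_force: 15.0
```

```bash
python3 g.py .502 .300 .072 84.5
```

```text
t 4.0 pos [0.5016 0.2994 0.0727] yawY 84.5 w 0.0499 F [-0.7 -0.1  1.7]
row cm,deg [-0.04  0.06  0.07] [ 0.  0. -0.]
```

Emit:
move_arm([
  [0,0,-1,0,0,0,-1],
  [0,0,-3,0,0,0,-1],
  [0,0,-5,0,0,0,-1],
  [0,0,-7,0,0,0,-1],
  [0,0,-8,0,0,0,-1],
  [0,0,-8,0,0,0,-1],
  [0,0,-8,0,0,0,-1],
])

```text
time: 4.58
tool_pos: [0.5016, 0.2995, 0.1528]
tcp_rot: [0.048, 0.999, 0.0, 0.0]
wrist_force: [0.9, 0.3, -1.3]
grip_width: 0.05
gripper_force: 15.0
```

Emit:
move_arm([
  [-1.3,-2.7,0,0,0,-1,-1],
  [-3.8,-8,0,0,0,-3,-1],
  [-5.1,-10.7,0,0,0,-4,-1],
  [-6.4,-13.4,0,0,0,-5,-1],
  [-7.6,-16,0,0,0,-5.5,-1],
  [-8.9,-18.7,0,0,0,-5.5,-1],
  [-10.2,-21.4,0,0,0,-5.5,-1],
  [-11.4,-24,0,0,0,-5.5,-1],
  [-12.7,-26.7,0,0,0,-5.5,-1],
  [-12.7,-26.7,0,0,0,-5.5,-1],
])

```text
time: 5.42
tool_pos: [0.603, 0.0136, 0.151]
tcp_rot: [0.004, 1.0, -0.002, -0.001]
wrist_force: [0.1, -1.2, -1.3]
grip_width: 0.0501
gripper_force: 15.0
```

Emit:
move_arm([
  [0,0,0,0,0,0,-1],
  [0,0,0,0,0,0,-1],
  [0,0,0,0,0,0,-1],
  [0,0,0,0,0,0,-1],
  [0,0,0,0,0,0,-1],
])

```text
time: 5.83
tool_pos: [0.6021, 0.0228, 0.1525]
tcp_rot: [-0.001, 1.0, 0.0, -0.0]
wrist_force: [-0.0, -0.2, -0.6]
grip_width: 0.0497
gripper_force: 15.0
```

```bash
python3 g.py .603 .0215 .0135 90
python3 - <<'E'
from h import *
for c in("top","side"): get_image(c)
m,p,b=seg("holder","top",(247,206));r=fit(lambda x,y,a:box(x,y,a,.16,.16,0,.04)+cyl(x,y,a,.042,.04,.062),{"top":m},[.496,.31,.087],True);print(r)
for c,u in(("top",(342,170)),("side",(350,180))):
    try:
        print(c,[(np.round(d["uv"]),round(d["p"],2)) for d in pinpoint("carton_center",c)],proj([.603,.0215,.17],c))
    except Exception as e: print(e)
print(pinpoint("holder","top"),proj([.4955,.3105,.04],"top"),pinpoint("holder","side"),proj([.4955,.3105,.04],"side"))
cv2.imwrite("pics/side2.png",cv2.resize(get_image("side")[120:270,220:420,::-1],None,fx=4,fy=4,interpolation=cv2.INTER_CUBIC))
E
```

```text
t 5.8333 pos [0.6021 0.0228 0.1525] yawY 90.11 w 0.0497 F [-0.  -0.2 -0.6]
row cm,deg [-0.1  -0.14 13.9 ] [ 0.02 -0.02  0.11]
(array([0.49564639, 0.31049865, 0.08761947]), np.float64(0.025407323761897027))
top [(array([265., 275.]), 0.81), (array([254., 139.]), 0.73)] [[343.52806303 158.23156722]]
side [(array([353., 174.]), 0.84), (array([226., 207.]), 0.67), (array([330., 166.]), 0.63)] [[350.80054724 171.09559213]]
[{'uv': [175.4, 235.5], 'p': 0.95}, {'uv': [244.3, 204.5], 'p': 0.94}] [[245.36521975 205.45260921]] [{'uv': [225.8, 166.9], 'p': 0.92}, {'uv': [277.8, 181.7], 'p': 0.88}] [[273.53574171 180.41875259]]
```

View pics/side2.png

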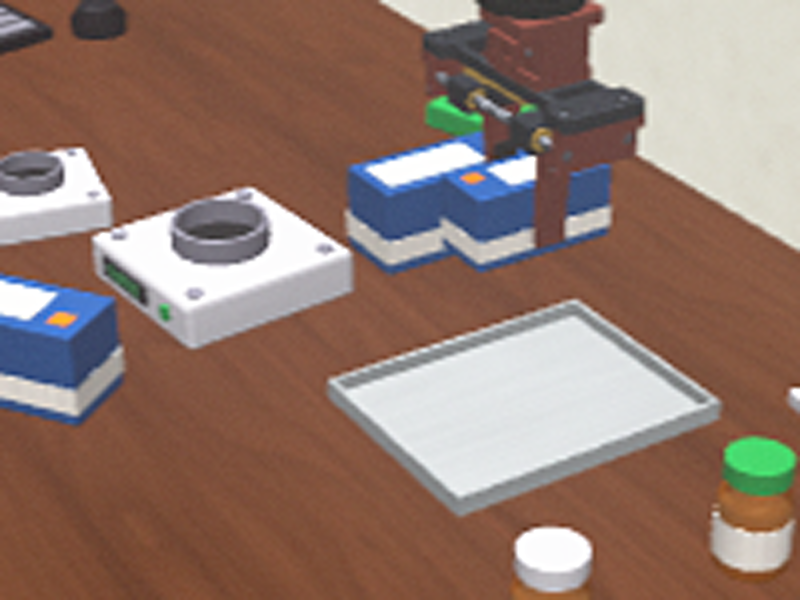

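The carton is held level over the tray. Lowering it to about 5 mm above the floor.

Emit:
move_arm([
  [-0.1,-0.1,2,0,0,0,-1],
  [-0.1,-0.1,4,0,0,0,-1],
  [-0.1,-0.1,6,0,0,0,-1],
  [-0.1,-0.1,8,0,0,0,-1],
  [-0.1,-0.1,10,0,0,0,-1],
  [-0.1,-0.1,12,0,0,0,-1],
  [-0.1,-0.1,13,0,0,0,-1],
  [-0.1,-0.1,13.3,0,0,0,-1],
  [-0.1,-0.1,13.3,0,0,0,-1],
  [-0.1,-0.1,13.3,0,0,0,-1],
])

```text
time: 7.07
tool_pos: [0.604, 0.0205, 0.0205]
tcp_rot: [0.0, 1.0, 0.0, 0.001]
wrist_force: [-0.6, -0.7, -0.9]
grip_width: 0.0502
gripper_force: 15.0
```

Emit:
move_arm([
  [0,0,0.1,0,0,0,-1],
  [0,0,0.2,0,0,0,-1],
  [0,0,0.3,0,0,0,-1],
  [0,0,0.3,0,0,0,-1],
  [0,0,0.4,0,0,0,-1],
  [0,0,0.4,0,0,0,-1],
  [0,0,0.4,0,0,0,-1],
])

```text
time: 7.65
tool_pos: [0.6033, 0.0205, 0.0156]
tcp_rot: [-0.0, 1.0, 0.0, -0.0]
wrist_force: [0.4, 1.0, -0.9]
grip_width: 0.0502
gripper_force: 15.0
```

Emit:
move_arm([
  [0,0,0.1,0,0,0,-1],
  [0,0,0.1,0,0,0,-1],
  [0,0,0.15,0,0,0,-1],
  [0,0,0.15,0,0,0,-1],
  [0,0,0.15,0,0,0,-1],
])

```text
time: 8.07
tool_pos: [0.6036, 0.0205, 0.0147]
tcp_rot: [0.0, 1.0, 0.0, 0.0]
wrist_force: [-1.5, -0.9, 5.2]
grip_width: 0.0503
gripper_force: 15.0
```

Contact (about 5 N). Release and retreat straight up.

Emit:
move_arm([
  [0,0,0,0,0,0,-0.2],
  [0,0,0,0,0,0,0.2],
  [0,0,0,0,0,0,0.5],
  [0,0,0,0,0,0,1],
  [0,0,0,0,0,0,1],
  [0,0,0,0,0,0,1],
  [0,0,0,0,0,0,1],
  [0,0,0,0,0,0,1],
])

```text
time: 8.73
tool_pos: [0.6034, 0.0205, 0.0141]
tcp_rot: [-0.0, 1.0, 0.0, -0.0]
wrist_force: [-0.4, 0.8, 0.0]
grip_width: 0.0868
gripper_force: 0.0
```

Emit:
move_arm([
  [0,0,-2,0,0,0,1],
  [0,0,-5,0,0,0,1],
  [0,0,-8,0,0,0,1],
  [0,0,-11,0,0,0,1],
  [0,0,-14,0,0,0,1],
  [0,0,-15,0,0,0,1],
  [0,0,-15,0,0,0,1],
])

```text
time: 9.32
tool_pos: [0.6052, 0.0206, 0.1672]
tcp_rot: [0.0, 1.0, 0.0, 0.003]
wrist_force: [-0.5, 0.7, 0.8]
grip_width: 0.0882
gripper_force: 0.0
```

```bash
python3 g.py .626 -.211 .16 90
python3 - <<'E'
from h import *
for c in("top","side"):
    im=get_image(c)
    hsv=cv2.cvtColor(im,cv2.COLOR_RGB2HSV); m=cv2.inRange(hsv,(50,120,60),(80,255,255))
    n,l,s,ce=cv2.connectedComponentsWithStats(m)
    for k in range(1,n):
        if s[k,4]>30: print(c,ce[k].round(1),s[k],"xy@cap .078",ray(ce[k],c,.078).round(4),"@.085",ray(ce[k],c,.085).round(4))
    m,p,b=seg("carton_center",c,(342,174) if c=="top" else (350,205)); print(b,p)
    M=dict(locals().get("M",{}));M[c]=m
for k in(["top"],["side"]):
    print(k,fit(lambda x,y,a:box(x,y,a,.11,.05,.004,.06),{c:M[c] for c in k},[.603,.0215,0.]))
cv2.imwrite("pics/side3.png",cv2.resize(get_image("side")[150:300,290:490,::-1],None,fx=4,fy=4,interpolation=cv2.INTER_CUBIC))
E
```

```text
t 9.3167 pos [0.6052 0.0206 0.1672] yawY 89.99 w 0.0882 F [-0.5  0.7  0.8]
row cm,deg [ -2.08 -23.16   0.72] [ 0.04  0.32 -0.01]
top [200.   91.1] [180  75  41  33 852] xy@cap .078 [0.8352 0.4357 0.078 ] @.085 [0.8328 0.434  0.085 ]
top [423.  155.3] [416 148  15  16 194] xy@cap .078 [ 0.6233 -0.2125  0.078 ] @.085 [ 0.6219 -0.2111  0.085 ]
top [635.6 186.9] [632 173   7  29  57] xy@cap .078 [ 0.5141 -0.8145  0.078 ] @.085 [ 0.5132 -0.8102  0.085 ]
[239.7, 109.7, 28.3, 58.3] 0.68
side [332.2 147.7] [327 143  11  11  90] xy@cap .078 [0.7561 0.3591 0.078 ] @.085 [0.7476 0.3458 0.085 ]
side [348.5 151.6] [346 148   7   8  36] xy@cap .078 [0.7869 0.3006 0.078 ] @.085 [0.7781 0.2879 0.085 ]
side [409.5 236. ] [401 229  18  15 206] xy@cap .078 [ 0.6274 -0.213   0.078 ] @.085 [ 0.6202 -0.2205  0.085 ]
[332.6, 200.1, 32.9, 28.6] 0.87
['top'] (array([0.603 , 0.0215, 0.    ]), np.float64(1.0))
['side'] (array([0.60651419, 0.02309185, 0.06454895]), np.float64(0.09337175792507202))
```

View pics/side3.png

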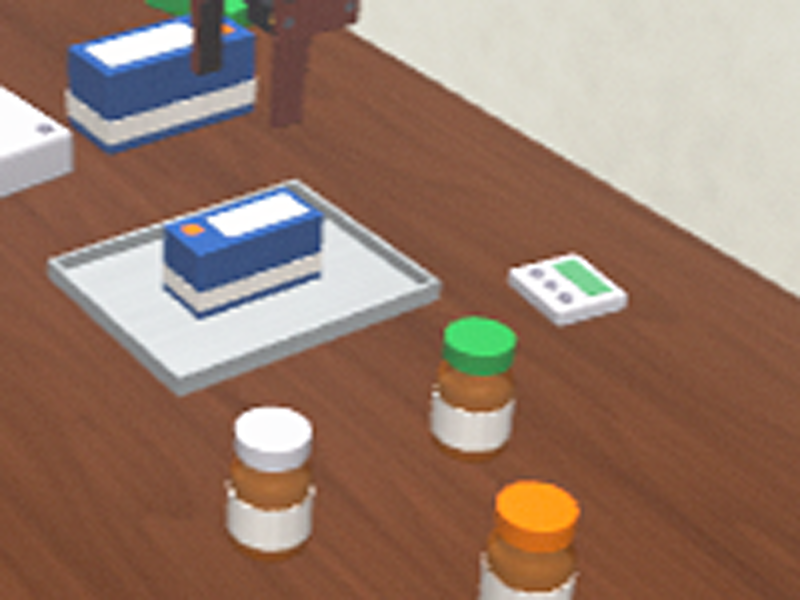

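The carton lies flat in the middle of the tray and is upright. The green jar is at crop (475,390), with the white jar at (272,480) and the orange at (535,550), both clear of it. Moving over the green jar.

Emit:
move_arm([
  [-0.3,-4,0,0,0,0,1],
  [-0.7,-8,0,0,0,0,1],
  [-1.1,-12,0,0,0,0,1],
  [-1.5,-16,0,0,0,0,1],
  [-1.9,-20,0,0,0,0,1],
  [-2.2,-23.2,0,0,0,0,1],
  [-2.2,-23.2,0,0,0,0,1],
  [-2.2,-23.2,0,0,0,0,1],
  [-2.2,-23.2,0,0,0,0,1],
  [-2.2,-23.2,0,0,0,0,1],
])

```text
time: 10.4
tool_pos: [0.6253, -0.2093, 0.1631]
tcp_rot: [-0.001, 1.0, 0.001, -0.001]
wrist_force: [-0.1, -0.2, -0.7]
grip_width: 0.0881
gripper_force: 0.0
```

```bash
python3 g.py .6255 -.211 .028 90
```

```text
t 10.4 pos [ 0.6253 -0.2093  0.1631] yawY 90.13 w 0.0881 F [-0.1 -0.2 -0.7]
row cm,deg [-0.03 -0.19 13.51] [ 0.08 -0.08  0.13]
```

Emit:
move_arm([
  [0,-0.1,2,0,0,0,1],
  [0,-0.1,4,0,0,0,1],
  [0,-0.1,6,0,0,0,1],
  [0,-0.1,8,0,0,0,1],
  [0,-0.1,10,0,0,0,1],
  [0,-0.1,12,0,0,0,1],
  [0,-0.1,13.5,0,0,0,1],
  [0,-0.1,13.5,0,0,0,1],
  [0,-0.1,13.5,0,0,0,1],
  [0,-0.1,13.5,0,0,0,1],
])

```text
time: 11.23
tool_pos: [0.6262, -0.2116, 0.0301]
tcp_rot: [-0.001, 1.0, 0.0, 0.001]
wrist_force: [1.1, 0.4, 0.3]
grip_width: 0.0879
gripper_force: 0.0
```

```bash
python3 g.py .6255 -.211 .028 90
python3 - <<'E'
from h import *
cv2.imwrite("pics/side4.png",cv2.resize(get_image("side")[200:300,350:450,::-1],None,fx=5,fy=5,interpolation=cv2.INTER_CUBIC))
E
```

```text
t 11.2333 pos [ 0.6262 -0.2116  0.0301] yawY 90.08 w 0.0879 F [1.1 0.4 0.3]
row cm,deg [0.07 0.06 0.21] [0.   0.06 0.08]
```

View pics/side4.png

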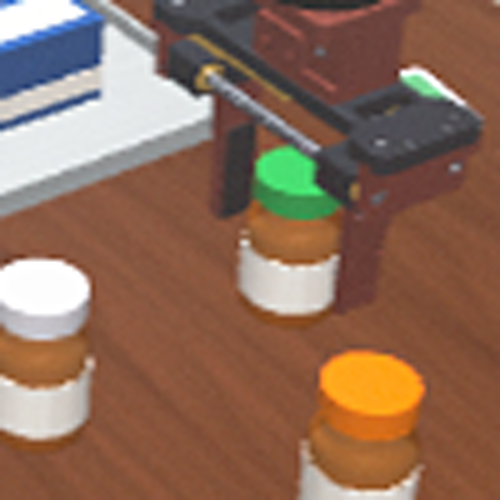

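The jar is between the fingers: crop (290,240), left finger at 235, right finger at 360. Closing.

Emit:
move_arm([
  [0,0,0,0,0,0,-1],
  [0,0,0,0,0,0,-1],
  [0,0,0,0,0,0,-1],
  [0,0,0,0,0,0,-1],
  [0,0,0,0,0,0,-1],
  [0,0,0,0,0,0,-1],
  [0,0,0,0,0,0,-1],
  [0,0,0,0,0,0,-1],
], force=15)

```text
time: 11.95
tool_pos: [0.6254, -0.2126, 0.0292]
tcp_rot: [0.0, 1.0, 0.0, -0.0]
wrist_force: [-1.0, 0.4, 1.4]
grip_width: 0.0493
gripper_force: 15.0
```

Emit:
move_arm([
  [0,0,-1,0,0,0,-1],
  [0,0,-3,0,0,0,-1],
  [0,0,-6,0,0,0,-1],
  [0,0,-9,0,0,0,-1],
  [0,0,-12,0,0,0,-1],
  [0,0,-14,0,0,0,-1],
  [0,0,-14,0,0,0,-1],
  [0,0,-14,0,0,0,-1],
])

```text
time: 12.62
tool_pos: [0.626, -0.2127, 0.1708]
tcp_rot: [0.0, 1.0, -0.0, 0.001]
wrist_force: [-0.2, 0.8, -1.2]
grip_width: 0.0493
gripper_force: 15.0
```

```bash
python3 g.py .4955 .3105 .17 84.5
python3 - <<'E'
from h import *
cv2.imwrite("pics/side5.png",cv2.resize(get_image("side")[150:290,340:460,::-1],None,fx=4,fy=4,interpolation=cv2.INTER_CUBIC))
E
```

```text
t 12.6167 pos [ 0.626  -0.2127  0.1708] yawY 90.0 w 0.0493 F [-0.2  0.8 -1.2]
row cm,deg [1.305e+01 5.232e+01 2.000e-02] [-0.03  0.16  5.5 ]
```

View pics/side5.png

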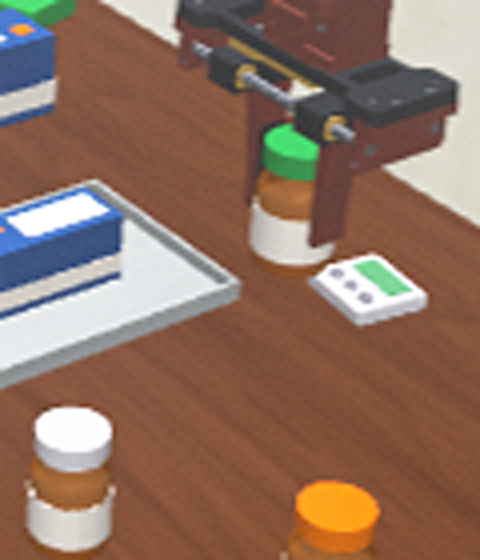

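The jar is held upright. Its bottom is about 0.14 m up, clear of everything. Moving to the holder, keeping the yaw.

Emit:
move_arm([
  [0.5,2,0,0,0,0,-1],
  [1.2,5,0,0,0,0,-1],
  [2,8,0,0,0,0,-1],
  [2.75,11,0,0,0,0,-1],
  [3.5,14,0,0,0,0,-1],
  [4.25,17,0,0,0,0,-1],
  [5,20,0,0,0,0,-1],
  [5.75,23,0,0,0,0,-1],
  [6.5,26,0,0,0,0,-1],
  [7.25,29,0,0,0,0,-1],
])

```text
time: 13.5
tool_pos: [0.5512, 0.0787, 0.1675]
tcp_rot: [-0.0, 1.0, -0.0, -0.002]
wrist_force: [0.6, 0.8, -1.0]
grip_width: 0.0493
gripper_force: 15.0
```

Emit:
move_arm([
  [0.7,3,0,0,0,0,-1],
  [1.5,6,0,0,0,0,-1],
  [2.2,9,0,0,0,0,-1],
  [3,12,0,0,0,0,-1],
  [3.7,15,0,0,0,0,-1],
  [4.5,18,0,0,0,0,-1],
  [5.2,21,0,0,0,0,-1],
  [5.7,23,0,0,0,0,-1],
  [5.8,23.3,0,0,0,0,-1],
  [5.8,23.3,0,0,0,0,-1],
])

```text
time: 14.33
tool_pos: [0.4932, 0.3116, 0.1674]
tcp_rot: [-0.002, 1.0, -0.001, -0.001]
wrist_force: [-0.1, -0.9, -1.4]
grip_width: 0.0495
gripper_force: 15.0
```

Emit:
move_arm([
  [0,0,0,0,0,0,-1],
  [0,0,0,0,0,0,-1],
  [0,0,0,0,0,0,-1],
  [0,0,0,0,0,0,-1],
  [0,0,0,0,0,0,-1],
])

```text
time: 14.75
tool_pos: [0.4953, 0.3096, 0.1692]
tcp_rot: [0.001, 1.0, -0.0, 0.0]
wrist_force: [0.0, 1.5, -0.7]
grip_width: 0.0493
gripper_force: 15.0
```

```bash
python3 g.py .496 .310 .085 90
python3 - <<'E'
from h import *
im=get_image("side")
print(fit(lambda x,y,a:box(x,y,a,.16,.16,0,.04)+cyl(x,y,a,.042,.04,.062),{"side":seg("holder","side",(275,187))[0]},[.496,.31,.087],True))
hsv=cv2.cvtColor(im,cv2.COLOR_RGB2HSV);m=cv2.inRange(hsv,(50,120,60),(80,255,255));n,l,s,ce=cv2.connectedComponentsWithStats(m)
print([(ce[k].round(1),s[k,4]) for k in range(1,n) if s[k,4]>30], proj([.4962,.310,.17-.029+.078],"side"))
E
```

```text
t 14.75 pos [0.4953 0.3096 0.1692] yawY 89.92 w 0.0493 F [ 0.   1.5 -0.7]
row cm,deg [-0.07  0.04  8.42] [-0.01  0.01 -0.08]
(array([0.49818048, 0.31196928, 0.0878014 ]), np.float64(0.03810627492416241))
[(array([267.4, 130.4]), np.int32(50)), (array([341.8, 148.2]), np.int32(292))] [[270.65832783 129.77191528]]
```

Emit:
move_arm([
  [-0.1,0.1,1,0,0,0,-1],
  [-0.1,0.1,2.5,0,0,0,-1],
  [-0.1,0.1,4,0,0,0,-1],
  [-0.1,0.1,5.5,0,0,0,-1],
  [-0.1,0.1,6.7,0,0,0,-1],
  [-0.1,0.1,6.7,0,0,0,-1],
  [-0.1,0.1,6.7,0,0,0,-1],
  [-0.1,0.1,6.7,0,0,0,-1],
])

```text
time: 15.52
tool_pos: [0.4962, 0.3117, 0.1026]
tcp_rot: [0.0, 1.0, 0.0, 0.0]
wrist_force: [-0.8, 0.1, -1.2]
grip_width: 0.0493
gripper_force: 15.0
```

```bash
python3 g.py .4965 .311 .07 90
python3 - <<'E'
from h import *
cv2.imwrite("pics/side6.png",cv2.resize(get_image("side")[120:220,220:340,::-1],None,fx=6,fy=6,interpolation=cv2.INTER_CUBIC))
E
```

```text
t 15.5167 pos [0.4962 0.3117 0.1026] yawY 90.0 w 0.0493 F [-0.8  0.1 -1.2]
row cm,deg [-0.02 -0.07  3.26] [ 0.02  0.03 -0.  ]
```

View pics/side6.png

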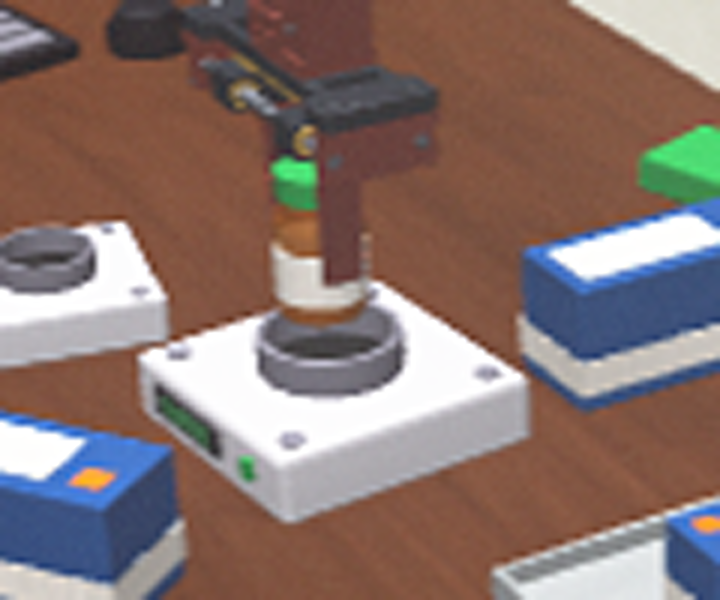

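In the side view the jar axis (crop u about 320) looks left of the rim centre (about 331). I'll quantify that before inserting.

Run:
```python
from h import *
im=get_image("side");hsv=cv2.cvtColor(im,cv2.COLOR_RGB2HSV)
# rim: dark low-sat pixels near (275,178); label row: bright low-sat
r=((hsv[...,2]<150)&(hsv[...,1]<60)).astype(np.uint8);r[:, :255]=0;r[:,295:]=0;r[:165]=0;r[190:]=0
n,l,s,ce=cv2.connectedComponentsWithStats(r);k=1+s[1:,4].argmax();print("rim box",s[k],"mid u",s[k,0]+s[k,2]/2-.5)
b=((hsv[...,2]>140)&(hsv[...,1]<70))
for v in range(158,174): 
    u=np.where(b[v,255:290])[0]+255; print(v,u.min() if len(u) else None,u.max() if len(u) else None,end=' | ')
R=cyl(.4962,.3117,0,.042,.04,.062);p=proj(R,"side");print("\nmodel rim u",p[:,0].min(),p[:,0].max())
p=proj(cyl(.4962,.3117,0,.025,.085,.115),"side");print("model jar u",p[:,0].min(),p[:,0].max(),p[:,1].min(),p[:,1].max())
print("per mm dx,dy:",proj([.4972,.3117,.08],"side")-proj([.4962,.3117,.08],"side"),proj([.4962,.3127,.08],"side")-proj([.4962,.3117,.08],"side"))
```

```text
rim box [263 171  24  15 251] mid u 274.5
158 None None | 159 280 281 | 160 265 266 | 161 265 266 | 162 265 267 | 163 265 273 | 164 265 273 | 165 265 273 | 166 266 281 | 167 266 283 | 168 266 285 | 169 266 286 | 170 267 288 | 171 266 289 | 172 262 289 | 173 259 289 | 
model rim u 260.4595442450161 286.2304564996598
model jar u 264.58723304220325 280.4619415517775 156.4574782748278 171.511941965036
per mm dx,dy: [[ 0.27441412 -0.07234812]] [[-0.13490719 -0.11635027]]
```

The jar needs about 2–3 mm in +x and -1 mm in y, which is small against the 11 mm clearance. Correcting and lowering.

Emit:
move_arm([
  [-0.2,-0.1,0,0,0,0,-1],
  [-0.2,-0.1,0,0,0,0,-1],
  [-0.2,-0.1,0.7,0,0,0,-1],
  [-0.2,-0.1,1.4,0,0,0,-1],
  [-0.2,-0.1,2.1,0,0,0,-1],
  [-0.2,-0.1,2.7,0,0,0,-1],
  [-0.2,-0.1,2.9,0,0,0,-1],
  [-0.2,-0.1,2.9,0,0,0,-1],
  [-0.2,-0.1,2.9,0,0,0,-1],
])

```text
time: 16.37
tool_pos: [0.4978, 0.3104, 0.0729]
tcp_rot: [0.0, 1.0, -0.0, -0.0]
wrist_force: [0.1, 0.4, -0.9]
grip_width: 0.0492
gripper_force: 15.0
```

Emit:
move_arm([
  [0,0,0.1,0,0,0,-1],
  [0,0,0.2,0,0,0,-1],
  [0,0,0.3,0,0,0,-1],
  [0,0,0.3,0,0,0,-1],
  [0,0,0.3,0,0,0,-1],
])

```text
time: 16.78
tool_pos: [0.4979, 0.3105, 0.0702]
tcp_rot: [-0.0, 1.0, 0.0, 0.0]
wrist_force: [-0.6, 0.1, -0.8]
grip_width: 0.049
gripper_force: 15.0
```

Emit:
move_arm([
  [0,0,0.1,0,0,0,-1],
  [0,0,0.1,0,0,0,-1],
  [0,0,0.15,0,0,0,-1],
  [0,0,0.15,0,0,0,-1],
  [0,0,0.15,0,0,0,-1],
])

```text
time: 17.2
tool_pos: [0.498, 0.3106, 0.0692]
tcp_rot: [0.0, 1.0, 0.0, 0.0]
wrist_force: [-1.0, -1.7, 5.5]
grip_width: 0.0496
gripper_force: 15.0
```

Floor contact at the expected height (TCP 0.069). Release and retreat straight up.

Emit:
move_arm([
  [0,0,0,0,0,0,-0.2],
  [0,0,0,0,0,0,0.2],
  [0,0,0,0,0,0,0.5],
  [0,0,0,0,0,0,1],
  [0,0,0,0,0,0,1],
  [0,0,0,0,0,0,1],
  [0,0,0,0,0,0,1],
  [0,0,0,0,0,0,1],
])

```text
time: 17.87
tool_pos: [0.4979, 0.3105, 0.0686]
tcp_rot: [-0.0, 1.0, -0.0, -0.0]
wrist_force: [-0.2, -0.2, 0.1]
grip_width: 0.0871
gripper_force: 0.0
```

Emit:
move_arm([
  [0,0,-1,0,0,0,1],
  [0,0,-3,0,0,0,1],
  [0,0,-6,0,0,0,1],
  [0,0,-9,0,0,0,1],
  [0,0,-12,0,0,0,1],
  [0,0,-15,0,0,0,1],
  [0,0,-15,0,0,0,1],
  [0,0,-15,0,0,0,1],
  [0,0,-15,0,0,0,1],
  [0,0,-15,0,0,0,1],
])

```text
time: 18.7
tool_pos: [0.4972, 0.31, 0.2176]
tcp_rot: [-0.0, 1.0, -0.001, -0.001]
wrist_force: [-0.4, -0.3, -0.0]
grip_width: 0.0879
gripper_force: 0.0
```

Run:
```python
from h import *
s=sense();print(s["tool_pos"],s["wrist_force"])
cv2.imwrite("pics/side7.png",cv2.resize(get_image("side")[110:310,210:450,::-1],None,fx=3,fy=3,interpolation=cv2.INTER_CUBIC))
```

```text
[0.49722286 0.31001025 0.21759705] [-0.36278108 -0.32326145 -0.02922654]
```

View pics/side7.png

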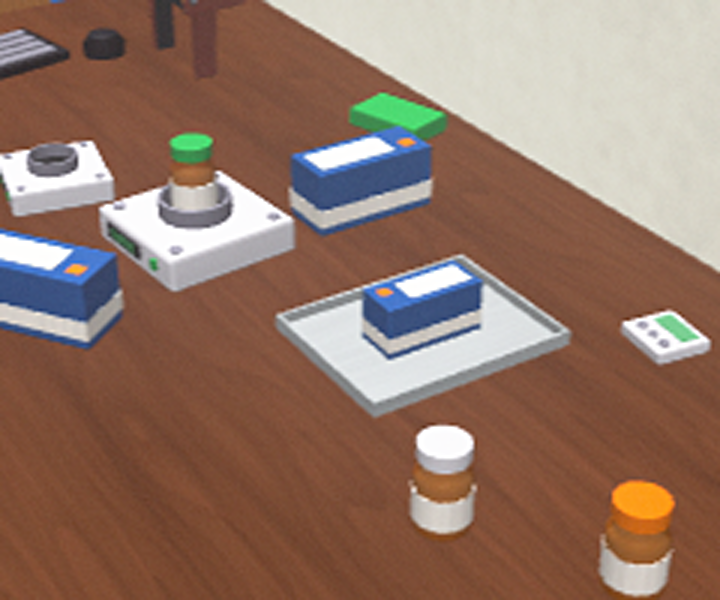

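The green-capped jar stands upright inside the rim at (192,175), and the carton lies flat in the tray at (422,308). The white and orange jars are where they were, and the gripper is clear.

```bash
python3 -c "
from bench import *
print(hand_in())"
```

```text
the job is handed in; nothing more can be done
None
```

The carton is lying flat, same way up, in the steel tray, the green-capped jar is upright and fully down in the larger mixer's holder, the white- and orange-capped jars were left alone, and the job was handed in at about 19 s; no verdict came back.

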